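# Reject one lens barrel, seat the good one in the V-cradle and hold it down

### The arm

A 6-joint arm with a two-finger parallel gripper is mounted at the origin on the work surface. World frame = base frame: x ahead of the robot, y to its left, z up, the work surface at z = 0. Lengths are in m, angles in rad, forces in N, time in s.
With the tool pointing down it reaches from about 0.35 to 0.975 m from the base axis. Payload 7.1 kg.
Tool frame: the origin (TCP) lies midway between the tips of the shut fingers; the grasp point (between the pads) lies env.grip_depth behind it (env.grip_depth is the distance from the TCP to the grasp point, in m); x points along the fingers, z is the direction in which the jaws open and shut, and the axes are right-handed (so a half turn about x gives the same grasp; the last joint's range is limited). The gripper opens to 88 mm and grips with 3 to 60 N. Pads are 20 mm wide; open, the fingers measure 115 mm over their backs; the gripper's body (75 mm by 178 mm) begins 61 mm behind the grasp point.
Start: joints at [1.114, 0.423, 1.63, -0, 1.089, -0.019], TCP at [0.265, 0.566, 0.223] pointing down, gripper open.
Joint ranges: [-3, 3], [-0.9, 2.11], [0.09, 2.58], [-1.31, 4.45], [0.11, 2.69], [-2.54, 2.54]. Speed limits (rad/s): [2.39, 2.39, 3.01, 3.14, 3.14, 3.14].

### API

Orientations are given as a unit quaternion [w, x, y, z].
In Python, from bench import env gives the robot as it stands. The module is installed in compiled form; this text tells all that it offers.
- The arm moves only by the shell command python3 -m handwheel 'ROWS'. ROWS is JSON, a list of rows, each an object with "delta_pos": the shift along the tool's x, y, z in mm, a list of three; "rot": the turn, a rotation vector about the tool's x, y, z in rad, a list of three; "fingers": the finger opening in mm, from 0 to 87.8. A call has 1 to 5 rows; each row is the pose to reach, as a shift and turn from the pose measured when the call began, along the tool's axes at that moment; what a row does not reach only later rows make up. A row lasts 1/8 s, in which the tool goes at most 62.5 mm and 10.7 degrees, less where a joint would pass 70% of its speed; a pose out of reach is approached as far as the arm can. A call with a gripper value outside its range is refused whole. The fingers move at their own pace and stop on an object; the grip force is fixed at half the most. Time passes only in rows, so rows that repeat a pose let the fingers close. It gives the time, the measured TCP pose, the force and the opening at its end, in the units of the state.
- env.read_state(): the state, without advancing time (a new reading comes with each control period).
- env.capture(name): name is "scene" or "top" or "wrist"; returns a dict with "img" (420x560x3 uint8, blue, green, red), "fx", "fy", "cx", "cy" (pixels), "view" (4x4, takes a point from world to camera coordinates); the wrist camera has in their place "tool_from_camera" (4x4, takes a point from camera to tool coordinates, whose origin is the TCP and whose axes are the tool frame's). Camera axes: x right, y down, z forward; pixel columns grow to the right and rows downward; lengths in m; the calibration is good to about 2 mm. A picture is of the moment at which its call begins: read the wrist's pose just before it. There is no depth.
- env.close_job(): hands the job in, once; it reports no verdict.
Trained networks look in a picture, given as the dict that the camera call returned (one of the last four; its "shot" number tells which), for a name from the list of things; names that differ only in an ending like _2 or _b are one class to them, and where a whole thing is asked for, a point or a joint stands for the part that bears it (a point fixed in the world has none). Each returns a list of dicts, best first, with "conf" (0 to 1); they miss things now and then, are a little off and sometimes report something else, mostly with a low value. They report only what shows in the picture. A call takes as long as a camera call. They do not tell look-alikes from the thing itself.
- env.trace(picture, target): "pixels" (420x560 bool, what is visible of it) and "extent" ([centre column, centre row, width, height] as shares, 0 to 1, of the picture: columns of its width, rows of its height, round what is visible of it).
- env.mark_of(picture, target): "at" ([column, row] as shares, 0 to 1, of the picture: columns of its width, rows of its height: a listed point, or the origin of a listed thing).
The state is a dict: "time_s": time; "qpos": joint angles; "qvel": joint speeds; "joint_efforts": joint torques, N m; "tool_pos": TCP position; "orientation": TCP orientation; "force": force on the tool from outside, world axes, zero at the start; "ft_torque": the same for the moment, N m; "finger_gap": finger opening in m.
Only numpy, scipy, OpenCV 4.12 (cv2) and the standard library are available. Lean on these libraries where they do the work, as an engineer would, in place of code of your own. Each camera call takes 0.05 s, during which the arm holds its last target. There are 200 camera calls.

### The job

Of the three lens barrels in the tray, put the red-tagged one centred into the red reject nest and let go of it; then lay the green-tagged one, centred and square, into the sprung aluminium V-cradle and press it down so that the cradle sinks a few millimetres on its springs (about half its travel of 10 mm) with both flanks sharing the load. Finish while still holding it pressed there with the gripper, gripping it or pushing from above. Do not drop the barrels, ram the V, or disturb the yellow-tagged barrel (still unchecked) and the other things on the bench.

Things in the scene. Friction and masses are not known exactly. Their poses are not given: they have to be found in the camera images.
- lens_green_center (a point): centre (on the axis, half-way along) of the lens barrel with the green tag: a black cylinder 30 mm in diameter and 90 mm long, lying level, with glass at both flat ends and a green ring 16 mm wide round it, from 12 to 28 mm off the centre on its +x side; x along the barrel's axis (at the start z is up). 0.08 to 0.18 kg
- lens_red_center (a point): centre (on the axis, half-way along) of the lens barrel with the red tag: a black cylinder 30 mm in diameter and 90 mm long, lying level, with glass at both flat ends and a red ring 16 mm wide round it, from 12 to 28 mm off the centre on its +x side; x along the barrel's axis (at the start z is up). 0.08 to 0.18 kg
- lens_yellow_center (a point): centre (on the axis, half-way along) of the lens barrel with the yellow tag: a black cylinder 30 mm in diameter and 90 mm long, lying level, with glass at both flat ends and a yellow ring 16 mm wide round it, from 12 to 28 mm off the centre on its +x side; x along the barrel's axis (at the start z is up). 0.08 to 0.18 kg. Stays in the tray
- tray: fixed grey tray plate, 120 x 250 x 6 mm, origin under its centre; white nests at y = -80, 0, 80 mm, each of two notched yokes 12 mm thick at x = -36, +36 mm, 42 mm high, with free room for the fingers between them down to the plate. A barrel lies along x, its axis 45 mm above the table; which barrel lies in which nest varies
- reject_seat (a point): where the barrel's centre belongs in the fixed red reject nest, 45 mm above the table; x along the nest (the barrel lies along x), z up. Two red notched yokes 12 mm thick at x = -36, +36 mm, 42 mm high, room for the fingers between them, on a red plate 120 x 75 x 6 mm
- cradle_seat (a point): where the barrel's centre belongs when seated on both flanks of the aluminium V-cradle; x along the V (the barrel lies along x), z up. Moves with the cradle; 65 mm above the table when up. 90 degree V on two yokes 12 mm thick at x = -36, +36 mm, top edges 1.4 mm below this point; between them room for the fingers, only a 16 mm wide bar 31 mm below. Dark steel base 130 x 84 x 12 mm
- cradle (a joint): how far the V-cradle is pressed down, m: 0 springs out, 0.010 at the stop. Straight down; it starts to sink at about 3.5 N (the barrel's weight included) and takes 2 N more per mm: about 13.5 N at 5 mm, 23.5 N at 10 mm; the barrel's weight alone does not sink it
- flank_left: the two aluminium V flanks on the +y side of the cradle (one contact line), 28 mm long down the slope; origin under the cradle's centre
- flank_right: the two aluminium V flanks on the -y side of the cradle (the other contact line); origin under the cradle's centre
- amber_a: loose amber reagent bottle, 42 mm wide, 75 mm tall, origin under its base; bystander
- amber_b: loose amber reagent bottle, 42 mm wide, 75 mm tall, origin under its base; bystander
- jar: loose white jar with a blue cap, 52 mm wide, 60 mm tall, origin under its base; bystander
- wellplate: loose white well plate, 86 x 128 x 18 mm, origin under its centre; bystander
- driver: loose screwdriver, 150 mm long along its x, lying on the bench; bystander
There are look-alikes about, which are no part of the job. What is shaped like the part that bears lens_red_center but turquoise is not meant. There is more than one size of the part that bears cradle_seat; the job needs the smaller.

How it is judged:
On the way, in this order (a step that is already met when the one before it is completed fails the run):
1. the red-tagged barrel lies in the reject nest, let go (x of lens_red_center in the frame of reject_seat between -0.012 and 0.012 m and y of lens_red_center in the frame of reject_seat between -0.004 and 0.004 m and z of lens_red_center in the frame of reject_seat between -0.004 and 0.004 m and angle between the x axis of lens_red_center and the x axis of reject_seat, either way round below 0.1 rad and contact force between the fingers and lens_red below 0.05 N and linear speed of lens_red below 0.03 m/s), for 0.2 s.
2. the green-tagged barrel is pressed onto both flanks of the V-cradle (x of lens_green_center in the frame of cradle_seat between -0.01 and 0.01 m and y of lens_green_center in the frame of cradle_seat between -0.0025 and 0.0025 m and z of lens_green_center in the frame of cradle_seat between -0.0025 and 0.0025 m and angle between the x axis of lens_green_center and the x axis of cradle_seat, either way round below 0.06 rad and contact force between lens_green and flank_left above 1 N and contact force between lens_green and flank_right above 1 N and value of joint cradle above 0.002 m and contact force between the fingers and lens_green above 1 N), for 0.3 s.
At the end, for the whole second after the job is handed in: Green barrel within 10 mm along, 2.5 mm across and in height of the V seat, square to 0.06 rad, held by the fingers, over 1 N on each flank, cradle over 2 mm down; red barrel in its nest (12 mm along, 4 mm across, 0.1 rad), at rest, released; yellow within 15 mm of its start (all of step 1 and all of step 2 and distance of lens_yellow from where it was at the start of the episode below 0.015 m); the arm keeps its last pose, push and grip.
It fails at once if a V flank is loaded with more than 30 N (pressed too hard) (contact force between lens_green and flank_left above 30 N or contact force between lens_green and flank_right above 30 N).
It fails at once if a barrel is dropped (moves freely at over 0.45 m/s) ((contact force between the fingers and lens_green below 0.01 N and linear speed of lens_green above 0.45 m/s) or (contact force between the fingers and lens_red below 0.01 N and linear speed of lens_red above 0.45 m/s)).
It fails at once if the yellow-tagged barrel is displaced by over 15 mm (distance of lens_yellow from where it was at the start of the episode above 0.015 m).
It fails at once if a bystander is displaced by over 25 mm (distance of any of amber_a, amber_b, jar, wellplate, driver from where it was at the start of the episode above 0.025 m).
It also fails if it takes over 69 s, if anything falls off the work surface, if the arm or the gripper's body presses on something with over 40 N, if the wrist force passes 120 N, or if a joint passes its speed limit or range.

## Working session

There is one attempt and no reset: what is moved stays moved. The work goes in short steps, Python scripts to look and compute and a shell command to move; the robot and the scene stay as the last step left them, time stands still between calls to the robot, and variables do not carry over. Pictures are saved under pics/ and viewed, about 8 in all and at most 12, crops included, and the job is handed in when it is done.

```bash
mkdir -p pics; cat > h.py <<'E'
import numpy as np, cv2
from bench import env
from scipy.spatial.transform import Rotation as R
def ray(p,u,v):
    d=np.array([(u-p['cx'])/p['fx'],(v-p['cy'])/p['fy'],1.])
    if 'view' in p: T=np.linalg.inv(p['view'])
    else:
        s=p['st']; T=np.eye(4); T[:3,:3]=rot(s); T[:3,3]=s['tool_pos']; T=T@p['tool_from_camera']
    return T[:3,3],T[:3,:3]@d
def rot(s):
    q=s['orientation']; return R.from_quat([q[1],q[2],q[3],q[0]]).as_matrix()
def at_z(p,u,v,z):
    o,d=ray(p,u,v); return o+d*(z-o[2])/d[2]
def cap(n):
    s=env.read_state(); p=env.capture(n); p['st']=s; return p
def marks(p,name):
    return [(m['conf'],m['at'][0]*560,m['at'][1]*420) for m in env.mark_of(p,name)]
E
python3 - <<'E'
from h import *
s=env.read_state(); print(s['tool_pos'],np.round(rot(s),3).tolist(),s['force'],s['finger_gap'],env.grip_depth)
t=cap('top'); c=cap('scene')
cv2.imwrite('pics/top.png',cv2.resize(t['img'],(784,588))); cv2.imwrite('pics/scene.png',cv2.resize(c['img'],(784,588)))
Z=dict(lens_green_center=.045,lens_red_center=.045,lens_yellow_center=.045,tray=0,reject_seat=.045,cradle_seat=.065,amber_a=0,jar=0,wellplate=0,driver=0)
for n,z in Z.items():
  for nm,p in(('top',t),('scene',c)):
    for m in marks(p,n)[:5]: print(n,nm,np.round(m,2),np.round(at_z(p,m[1],m[2],z),3)[:2])
E
```

```text
[0.26470729 0.56557649 0.22191816] [[-0.001, -0.906, 0.424], [-0.001, 0.424, 0.906], [-1.0, -0.0, -0.002]] [-0.51307927  0.01613924  0.1631533 ] 0.08778602518387878 0.0187
lens_green_center top [  0.75 230.72 191.52] [0.574 0.158]
lens_green_center scene [  0.7  323.51 207.19] [0.562 0.155]
lens_green_center scene [  0.62 123.48 315.5 ] [ 0.592 -0.443]
lens_red_center top [  0.68 142.91 214.12] [0.501 0.45 ]
lens_red_center top [  0.52 179.2  200.38] [0.546 0.33 ]
lens_red_center scene [  0.87 384.72 173.21] [0.547 0.419]
lens_red_center scene [  0.79 353.92 184.51] [0.534 0.301]
lens_red_center scene [  0.45 172.7  254.02] [ 0.484 -0.265]
lens_yellow_center top [  0.76 205.41 195.59] [0.561 0.242]
lens_yellow_center scene [  0.78 341.6  195.38] [0.552 0.234]
lens_yellow_center scene [  0.46 178.08 276.19] [ 0.558 -0.293]
tray top [  0.91 210.78 195.72] [0.564 0.232]
tray scene [  0.83 339.7  207.31] [0.548 0.236]
reject_seat top [  0.89 294.39 202.69] [ 0.535 -0.053]
reject_seat scene [  0.58 260.79 230.2 ] [ 0.539 -0.041]
reject_seat scene [2.0000e-01 3.4171e+02 1.9450e+02] [0.549 
[... 182 characters left out ...]
eat scene [  0.87 169.01 253.22] [ 0.498 -0.28 ]
amber_a top [  0.59 271.71 142.38] [0.746 0.022]
amber_a top [  0.47 415.91 238.81] [ 0.411 -0.464]
amber_a scene [  0.91  86.02 284.3 ] [ 0.409 -0.459]
amber_a scene [  0.6  338.02 280.6 ] [0.759 0.025]
jar top [  0.53 316.01 134.99] [ 0.77  -0.131]
jar scene [  0.56 291.98 317.02] [ 0.78  -0.137]
jar scene [  0.48 358.18 184.  ] [0.496 0.366]
jar scene [  0.32 168.22 254.39] [ 0.432 -0.254]
wellplate top [  0.69 224.62 143.89] [0.742 0.184]
wellplate scene [  0.9  372.9  250.99] [0.736 0.173]
driver top [  0.65 403.42 195.59] [ 0.558 -0.425]
driver top [  0.62 362.82 214.79] [ 0.494 -0.286]
driver scene [  0.74 123.98 316.81] [ 0.555 -0.432]
```

View pics/top.png

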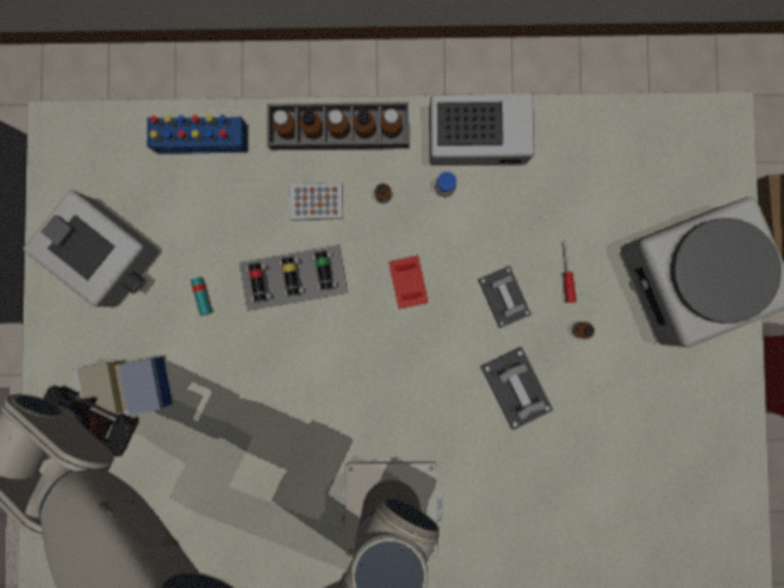

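View pics/scene.png

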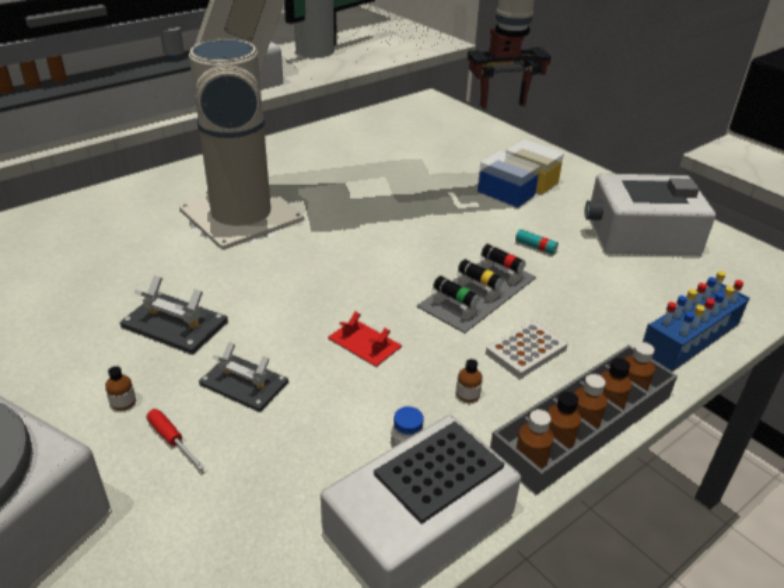

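Both pictures show the three black barrels in the tray (top view, 784-wide: red ring 257,273; yellow 291,268; green 323,257). The red nest is at (408,282).

- **Red-tagged barrel:** the candidates are the black one in the tray at (257,283) and the turquoise one with a red band at (201,297). I choose the black one.
- **Cradle:** the candidates are (504,296), which is smaller, and (517,388), which is larger. I choose the one at (504,296).

I'll check the choice in one close crop.

```bash
python3 - <<'E'
from h import *
t=cap('top')
a=t['img'][165:235,130:250]; b=t['img'][180:310,335:405]
A=cv2.resize(a,(600,350),interpolation=cv2.INTER_CUBIC); B=cv2.resize(b,(188,350),interpolation=cv2.INTER_CUBIC)
cv2.imwrite('pics/crop1.png',np.hstack([A,B]))
for n,z in (('tray',.006),('cradle_seat',.012),('reject_seat',.006),('lens_red_center',.045)):
  for r in env.trace(t,n)[:3]:
    m=r['pixels']; ys,xs=np.nonzero(m)
    P=np.array([at_z(t,u,v,z)[:2] for u,v in zip(xs,ys)],np.float32)*1000
    print(n,round(r['conf'],2),len(xs),cv2.minAreaRect(P))
E
```

```text
tray 0.7 1768 ((554.5784301757812, 236.6830291748047), (121.40036010742188, 249.01504516601562), 9.63744068145752)
cradle_seat 0.86 361 ((278.7577819824219, -311.4933166503906), (121.58067321777344, 64.35273742675781), 25.649805068969727)
cradle_seat 0.5 182 ((505.7455139160156, -286.04779052734375), (84.89185333251953, 46.98899841308594), 20.825706481933594)
reject_seat 0.66 751 ((540.5537719726562, -43.679161071777344), (119.43199157714844, 73.9739761352539), 11.59520149230957)
lens_red_center 0.6 268 ((508.8125, 450.80963134765625), (92.498046875, 34.67253875732422), 14.504596710205078)
lens_red_center 0.52 250 ((541.3615112304688, 316.3729553222656), (93.33050537109375, 30.062870025634766), 9.593929290771484)
```

View pics/crop1.png

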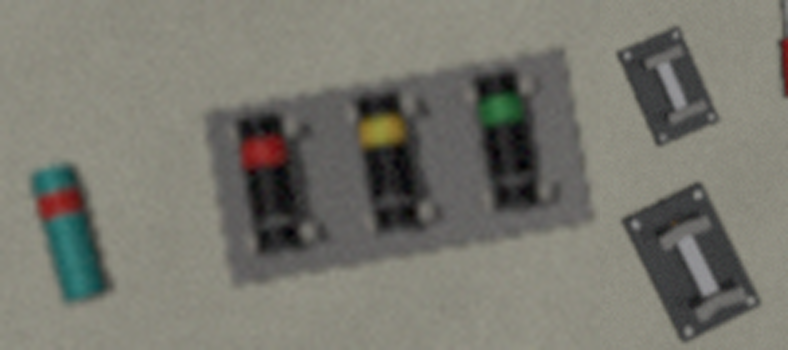

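The crop shows the tagged black barrel (red ring at 263,152) in the tray, the turquoise one outside it, and the smaller cradle at (668,85). This confirms both choices, so I move above the red barrel.

```bash
python3 -m handwheel '[{"delta_pos":[-20,-60,-18],"rot":[-0.15,0,0],"fingers":70},{"delta_pos":[-20,-120,-36],"rot":[-0.3,0,0],"fingers":70},{"delta_pos":[-20,-178,-54],"rot":[-0.45,0,0],"fingers":70},{"delta_pos":[-20,-236,-72],"rot":[-0.6,0,0],"fingers":70},{"delta_pos":[-20,-290,-89],"rot":[-0.606,0,0],"fingers":70}]'; cat > m.py <<'E'
from h import *
import sys
# usage: m.py x y z yaw_deg(of barrel x axis) -> tool delta
def delta(x,y,z,yaw):
    s=env.read_state(); M=rot(s); c,n=np.cos(yaw),np.sin(yaw)
    d=M.T@(np.array([x,y,z])-s['tool_pos'])*1000
    zz=np.array([-n,c,0])
    if zz@M[:,2]<0: zz=-zz
    G=np.c_[[0,0,-1],np.cross(zz,[0,0,-1]),zz]
    rv=R.from_matrix(M.T@G).as_rotvec()
    print('t',s['time_s'],'pos',np.round(s['tool_pos'],4),'F',np.round(s['force'],2),'gap',round(s['finger_gap'],4),'delta mm',np.round(d,1),'rot',np.round(rv,3))
if __name__=='__main__':
    a=list(map(float,sys.argv[1:])); delta(a[0],a[1],a[2],np.radians(a[3]))
E
python3 m.py .541 .316 .24 9.6
```

```text
time_s: 1.98
tool_pos: [0.4913, 0.3609, 0.2429]
orientation: [-0.456, 0.541, -0.456, -0.541]
force: [0.4, 0.3, 1.0]
finger_gap: 0.0697
t 1.975 pos [0.4913 0.3609 0.2429] F [0.38 0.28 0.97] gap 0.0697 delta mm [  2.9 -41.4 -52.7] rot [0.002 0.    0.   ]
```

```bash
python3 -m handwheel '[{"delta_pos":[3,-41,-53],"rot":[0,0,0],"fingers":70},{"delta_pos":[3,-41,-53],"rot":[0,0,0],"fingers":70},{"delta_pos":[3,-41,-53],"rot":[0,0,0],"fingers":70}]'; cat > w.py <<'E'
from h import *
import sys
p=cap('wrist'); cv2.imwrite('pics/%s.png'%sys.argv[1],p['img'])
for a in sys.argv[2:]:
    n,z=a.split(':'); z=float(z)
    for m in marks(p,n)[:3]: print('mark',n,np.round(m,2),np.round(at_z(p,m[1],m[2],z),4)[:2])
    for r in env.trace(p,n)[:2]:
        ys,xs=np.nonzero(r['pixels'])
        P=np.array([at_z(p,u,v,z)[:2] for u,v in zip(xs,ys)],np.float32)*1000
        print('trace',n,round(r['conf'],2),len(xs),xs.min(),xs.max(),ys.min(),ys.max(),cv2.minAreaRect(P))
E
python3 w.py w1 lens_red_center:.045 lens_yellow_center:.045 tray:0.006; python3 m.py .541 .316 .1 9.6
```

```text
time_s: 2.35
tool_pos: [0.5406, 0.3154, 0.2397]
orientation: [0.456, -0.54, 0.456, 0.54]
force: [0.2, -0.0, -0.4]
finger_gap: 0.0701
mark lens_red_center [  0.97 281.4  185.68] [0.539  0.3121]
mark lens_red_center [  0.81 389.48 174.89] [0.5035 0.4406]
trace lens_red_center 0.84 1832 269 294 149 225 ((542.30810546875, 312.8199462890625), (96.36260986328125, 30.425630569458008), 9.625382423400879)
trace lens_red_center 0.62 1769 379 405 141 213 ((507.40533447265625, 444.682373046875), (89.9442138671875, 31.431068420410156), 14.780668258666992)
mark lens_yellow_center [  0.87 214.42 188.92] [0.5569 0.2306]
trace lens_yellow_center 0.98 1922 202 231 148 225 ((555.0658569335938, 233.97463989257812), (97.95120239257812, 33.43427276611328), 8.423081398010254)
mark tray [  0.62 222.88 180.89] [0.5538 0.2332]
trace tray 0.66 10100 127 315 135 222 ((552.9017944335938, 233.58792114257812), (120.40631103515625, 249.57408142089844), 9.622230529785156)
t 2.7 pos [0.54   0.3165 0.2401] F [-1.16 -0.02  0.68] gap 0.0696 delta mm [140.1  -0.8  -0.7] rot [0.004 0.    0.001]
```

View pics/w1.png

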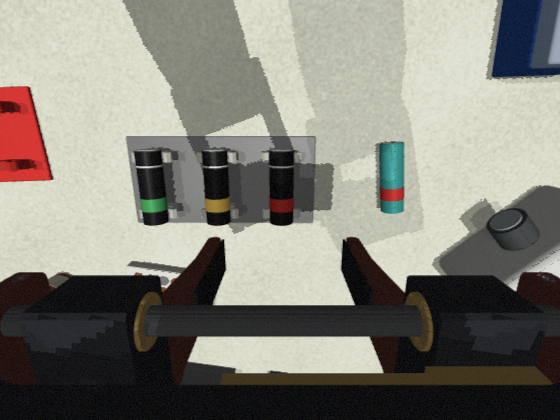

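The wrist picture shows the red-ringed barrel at (281,186) between the fingers, yellow at (216,187), green at (151,187), and turquoise at (391,178) outside the tray. The tray geometry and the mark agree that red is at (0.5395, 0.3125) with a yaw of 9.6°.

```bash
python3 m.py .5395 .3125 .0263 9.6; python3 -m handwheel '[{"delta_pos":[50,-1,-4],"rot":[0.004,0,0],"fingers":60},{"delta_pos":[100,-1,-4],"rot":[0.004,0,0],"fingers":60},{"delta_pos":[150,-1,-4],"rot":[0.004,0,0],"fingers":60},{"delta_pos":[150,-1,-4],"rot":[0.004,0,0],"fingers":60},{"delta_pos":[150,-1,-4],"rot":[0.004,0,0],"fingers":60}]';python3 m.py .5395 .3125 .0263 9.6; python3 w.py w2 lens_red_center:.045
```

```text
t 2.7 pos [0.54   0.3165 0.2401] F [-1.16 -0.02  0.68] gap 0.0696 delta mm [213.8   1.3  -4. ] rot [0.004 0.    0.001]
time_s: 3.32
tool_pos: [0.5425, 0.3136, 0.0916]
orientation: [-0.457, 0.54, -0.456, -0.54]
force: [0.7, 0.6, 0.3]
finger_gap: 0.0601
t 3.325 pos [0.5425 0.3136 0.0916] F [0.68 0.59 0.32] gap 0.0601 delta mm [65.3  3.3 -0.7] rot [0.    0.001 0.002]
mark lens_red_center [  0.68 457.13 204.2 ] [0.5026 0.4366]
mark lens_red_center [  0.57 281.18 224.41] [0.5399 0.3107]
trace lens_red_center 0.93 4671 434 482 149 263 ((506.09344482421875, 437.54583740234375), (89.6378173828125, 32.02717590332031), 15.190598487854004)
trace lens_red_center 0.76 5065 262 305 162 289 ((543.7230834960938, 312.8298645019531), (102.1119384765625, 31.716142654418945), 9.291275978088379)
```

View pics/w2.png

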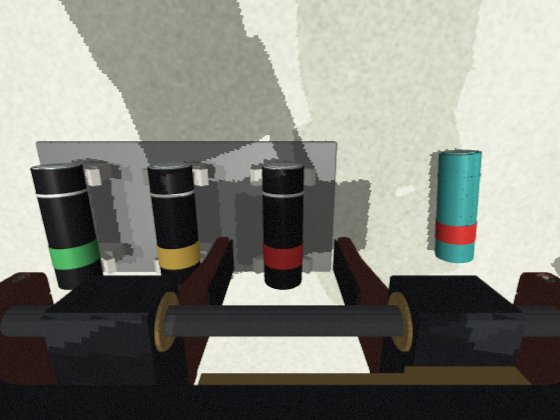

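The red barrel at (283,225) sits midway between the fingers, with yellow (175,220) clear. Descend and grip.

```bash
python3 -m handwheel '[{"delta_pos":[35,3,-1],"rot":[0,0,0],"fingers":60},{"delta_pos":[65,3,-1],"rot":[0,0,0],"fingers":60},{"delta_pos":[65,3,-1],"rot":[0,0,0],"fingers":60},{"delta_pos":[65,3,-1],"rot":[0,0,0],"fingers":45},{"delta_pos":[65,3,-1],"rot":[0,0,0],"fingers":34}]';python3 m.py .5395 .3125 .0263 9.6; python3 -m handwheel '[{"delta_pos":[0,0,0],"rot":[0,0,0],"fingers":20},{"delta_pos":[0,0,0],"rot":[0,0,0],"fingers":20},{"delta_pos":[0,0,0],"rot":[0,0,0],"fingers":20},{"delta_pos":[0,0,0],"rot":[0,0,0],"fingers":20}]'; python3 -m handwheel '[{"delta_pos":[-20,0,0],"rot":[0,0,0],"fingers":20},{"delta_pos":[-50,0,0],"rot":[0,0,0],"fingers":20},{"delta_pos":[-80,0,0],"rot":[0,0,0],"fingers":20},{"delta_pos":[-110,0,0],"rot":[0,0,0],"fingers":20},{"delta_pos":[-110,0,0],"rot":[0,0,0],"fingers":20}]'; python3 m.py .5405 -.0437 .14 11.6
```

```text
time_s: 4.1
tool_pos: [0.5417, 0.313, 0.0294]
orientation: [-0.459, 0.541, -0.454, -0.539]
force: [0.1, -0.3, -0.0]
finger_gap: 0.0437
t 4.1 pos [0.5417 0.313  0.0294] F [ 0.06 -0.33 -0.05] gap 0.0437 delta mm [ 3.1  2.3 -0.2] rot [-0.     0.003  0.007]
time_s: 4.6
tool_pos: [0.5425, 0.3134, 0.0305]
orientation: [-0.46, 0.541, -0.453, -0.539]
force: [-0.7, -1.4, 7.2]
finger_gap: 0.0293
time_s: 5.22
tool_pos: [0.5431, 0.3138, 0.1437]
orientation: [-0.461, 0.542, -0.451, -0.538]
force: [0.9, -0.3, -1.4]
finger_gap: 0.0293
t 5.225 pos [0.5431 0.3138 0.1437] F [ 0.87 -0.35 -1.45] gap 0.0293 delta mm [   1.1   62.2 -352.1] rot [-0.035  0.005  0.014]
```

Gripped: gap 29.3 mm and the lift went cleanly. Carry it to above the nest.

```bash
python3 -m handwheel '[{"delta_pos":[-10,10,-58],"rot":[-0.035,0.005,0.014],"fingers":20},{"delta_pos":[-10,20,-116],"rot":[-0.035,0.005,0.014],"fingers":20},{"delta_pos":[-10,30,-174],"rot":[-0.035,0.005,0.014],"fingers":20},{"delta_pos":[-10,40,-232],"rot":[-0.035,0.005,0.014],"fingers":20},{"delta_pos":[-10,50,-285],"rot":[-0.035,0.005,0.014],"fingers":20}]'; python3 m.py .5405 -.0437 .15 11.6; python3 w.py w3 reject_seat:.045 reject_seat:.006; python3 - <<'E'
from h import *
t=cap('top')
for i in range(1):
  for m in marks(t,'lens_red_center')[:3]: print(m)
E
```

```text
time_s: 5.85
tool_pos: [0.5402, 0.0224, 0.1506]
orientation: [0.447, -0.548, 0.447, 0.548]
force: [-0.1, -1.3, -2.5]
finger_gap: 0.0291
t 5.85 pos [0.5402 0.0224 0.1506] F [-0.15 -1.35 -2.47] gap 0.0291 delta mm [  0.6  13.  -64.8] rot [-0.     0.    -0.001]
mark reject_seat [  0.76 209.72 196.18] [ 0.5436 -0.0483]
trace reject_seat 0.77 7619 181 255 127 237 ((530.8654174804688, -39.901641845703125), (103.88572692871094, 65.15371704101562), 11.569942474365234)
mark reject_seat [  0.76 209.72 196.18] [ 0.555  -0.0562]
trace reject_seat 0.77 7619 181 255 127 237 ((540.357666015625, -46.5728759765625), (118.95423889160156, 74.60423278808594), 11.56989574432373)
(0.74, 141.68, 214.49400000000003)
(0.5, 270.088, 197.69400000000002)
```

View pics/w3.png

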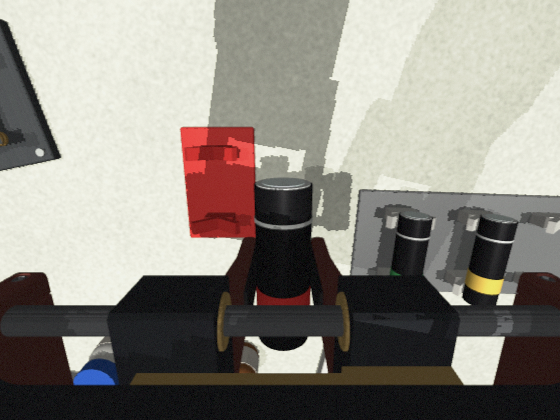

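The held barrel is at (283,260) and level. The nest is at (218,182), its plate centre measured as (0.5404, −0.0466) with yaw 11.6°, and the size matches 120×75. I move over it.

```bash
python3 m.py .543 -.0458 .1 11.6; python3 -m handwheel '[{"delta_pos":[0,7,-33],"rot":[0,0,0],"fingers":20},{"delta_pos":[10,16,-67],"rot":[0,0,0],"fingers":20},{"delta_pos":[45,16,-67],"rot":[0,0,0],"fingers":20},{"delta_pos":[50,16,-67],"rot":[0,0,0],"fingers":20},{"delta_pos":[50,16,-67],"rot":[0,0,0],"fingers":20}]';  python3 m.py .543 -.0458 .0305 11.6; python3 w.py w4 reject_seat:.045 reject_seat:.006 lens_red_center:.1145
```

```text
t 6.2 pos [0.541  0.0254 0.1512] F [ 0.07 -0.2  -1.28] gap 0.0292 delta mm [ 51.2  12.4 -70.2] rot [ 0.001  0.    -0.001]
time_s: 6.82
tool_pos: [0.5389, -0.0424, 0.1012]
orientation: [0.446, -0.548, 0.446, 0.549]
force: [0.9, -0.9, -1.2]
finger_gap: 0.0296
t 6.825 pos [ 0.5389 -0.0424  0.1012] F [ 0.86 -0.89 -1.16] gap 0.0296 delta mm [70.7 -3.4 -4.2] rot [ 0.003  0.    -0.001]
trace reject_seat 0.87 4173 237 321 144 240 ((515.806884765625, -51.40003204345703), (75.37889099121094, 63.35549545288086), 11.740139961242676)
trace reject_seat 0.87 4173 237 321 144 240 ((524.9883422851562, -50.05453872680664), (88.77471160888672, 74.61468505859375), 11.74015998840332)
mark lens_red_center [  0.82 281.4  262.08] [ 0.5374 -0.0446]
trace lens_red_center 0.9 7436 255 312 177 350 ((542.7445068359375, -42.41416931152344), (107.62559509277344, 30.840023040771484), 11.785721778869629)
trace lens_red_center 0.66 2705 473 541 243 355 ((536.250244140625, 88.38896942138672), (74.39773559570312, 27.78113555908203), 9.856465339660645)
```

View pics/w4.png

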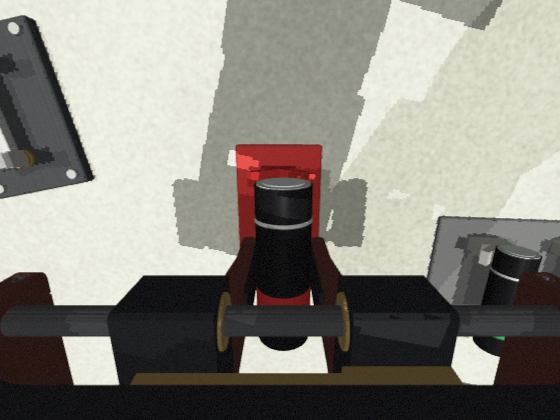

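The barrel is level over the red nest (plate centre column ≈279, barrel ≈283, so about 4 mm to shift). Lower it.

```bash
python3 -m handwheel '[{"delta_pos":[5,-3,-4],"rot":[0,0,0],"fingers":20},{"delta_pos":[20,-3,-4],"rot":[0,0,0],"fingers":20},{"delta_pos":[40,-3,-4],"rot":[0,0,0],"fingers":20},{"delta_pos":[55,-3,-4],"rot":[0,0,0],"fingers":20},{"delta_pos":[60,-3,-4],"rot":[0,0,0],"fingers":20}]';  python3 m.py .5425 -.046 .0305 11.6
```

```text
time_s: 7.8
tool_pos: [0.5421, -0.0466, 0.0402]
orientation: [0.446, -0.548, 0.447, 0.549]
force: [-0.0, 0.2, -2.2]
finger_gap: 0.0295
t 7.8 pos [ 0.5421 -0.0466  0.0402] F [-0.04  0.23 -2.18] gap 0.0295 delta mm [ 9.7 -0.5  0.5] rot [ 0.001  0.    -0.002]
```

```bash
python3 -m handwheel '[{"delta_pos":[5,0,0.5],"rot":[0,0,0],"fingers":20},{"delta_pos":[9,0,0.5],"rot":[0,0,0],"fingers":20},{"delta_pos":[9,0,0.5],"rot":[0,0,0],"fingers":20},{"delta_pos":[9,0,0.5],"rot":[0,0,0],"fingers":20}]';  python3 m.py .5425 -.046 .0305 11.6
```

```text
time_s: 8.3
tool_pos: [0.5423, -0.0461, 0.0316]
orientation: [0.446, -0.548, 0.447, 0.549]
force: [0.8, 0.4, -1.1]
finger_gap: 0.0294
t 8.3 pos [ 0.5423 -0.0461  0.0316] F [ 0.83  0.4  -1.09] gap 0.0294 delta mm [ 1.1 -0.2  0. ] rot [ 0.001  0.    -0.001]
```

```bash
python3 -m handwheel '[{"delta_pos":[1.2,0,0],"rot":[0,0,0],"fingers":20},{"delta_pos":[1.2,0,0],"rot":[0,0,0],"fingers":20}]';  python3 m.py .5425 -.046 .0305 11.6;python3 -m handwheel '[{"delta_pos":[0,0,0],"rot":[0,0,0],"fingers":34},{"delta_pos":[0,0,0],"rot":[0,0,0],"fingers":44},{"delta_pos":[0,0,0],"rot":[0,0,0],"fingers":50},{"delta_pos":[0,0,0],"rot":[0,0,0],"fingers":50}]'; python3 -m handwheel '[{"delta_pos":[-40,0,0],"rot":[0,0,0],"fingers":55},{"delta_pos":[-80,0,0],"rot":[0,0,0],"fingers":60},{"delta_pos":[-120,0,0],"rot":[0,0,0],"fingers":60},{"delta_pos":[-120,0,0],"rot":[0,0,0],"fingers":60},{"delta_pos":[-120,0,0],"rot":[0,0,0],"fingers":60}]'; python3 w.py w5 reject_seat:.006 lens_red_center:.045 lens_green_center:.045; python3 m.py .5664 .1548 .15 9.6
```

```text
time_s: 8.55
tool_pos: [0.5425, -0.0461, 0.0307]
orientation: [0.446, -0.548, 0.447, 0.548]
force: [0.5, -0.7, 2.4]
finger_gap: 0.0293
t 8.55 pos [ 0.5425 -0.0461  0.0307] F [ 0.53 -0.65  2.42] gap 0.0293 delta mm [ 0.2 -0.1  0.1] rot [ 0.001  0.    -0.001]
time_s: 9.05
tool_pos: [0.5425, -0.0461, 0.0307]
orientation: [0.446, -0.548, 0.447, 0.548]
force: [0.5, 0.6, 0.6]
finger_gap: 0.0496
time_s: 9.68
tool_pos: [0.542, -0.046, 0.1502]
orientation: [0.446, -0.548, 0.447, 0.549]
force: [-0.3, -1.1, -1.1]
finger_gap: 0.0601
trace reject_seat 0.74 4684 247 320 139 247 ((540.2125244140625, -46.071556091308594), (119.0982437133789, 76.33637237548828), 11.653809547424316)
mark lens_red_center [  0.95 282.3  204.29] [ 0.5394 -0.0483]
trace lens_red_center 0.63 3125 267 300 155 256 ((542.76318359375, -46.48432159423828), (99.60224151611328, 30.34109115600586), 11.728083610534668)
mark lens_green_center [  0.67 474.71 270.02] [0.5676 0.1562]
trace lens_green_center 0.67 1966 456 502 223 284 ((550.5711059570312, 152.9098663330078), (65.50884246826172, 37.99287796020508), 10.001617431640625)
t 10.025 pos [ 0.5422 -0.046   0.1499] F [-0.23 -0.25 -0.48] gap 0.0602 delta mm [-1.000e-01 -6.440e+01  1.918e+02] rot [ 0.036  0.001 -0.002]
```

View pics/w5.png

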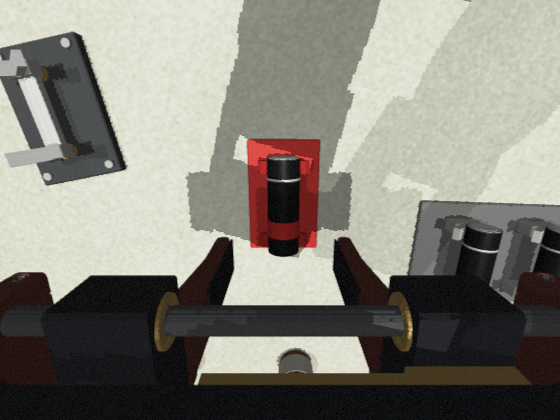

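The red barrel lies centred in the red nest (283,205 on the plate at 284,193) and is released. Now the green one, expected at (0.567, 0.1555).

```bash
python3 -m handwheel '[{"delta_pos":[0,-20,58],"rot":[0.036,0,0],"fingers":60},{"delta_pos":[0,-40,116],"rot":[0.036,0,0],"fingers":60},{"delta_pos":[0,-60,174],"rot":[0.036,0,0],"fingers":60},{"delta_pos":[0,-64.5,192],"rot":[0.036,0,0],"fingers":60},{"delta_pos":[0,-64.5,192],"rot":[0.036,0,0],"fingers":60}]'; python3 -m handwheel '[{"delta_pos":[0,0,0],"rot":[0,0,0],"fingers":60}]';python3 w.py w6 lens_green_center:.045 tray:.006 lens_yellow_center:.045; python3 m.py .567 .1555 .0305 9.6
```

```text
time_s: 10.65
tool_pos: [0.5661, 0.1556, 0.1494]
orientation: [0.455, -0.54, 0.456, 0.541]
force: [0.4, -0.2, -0.6]
finger_gap: 0.06
time_s: 10.78
tool_pos: [0.5657, 0.1542, 0.1492]
orientation: [0.455, -0.54, 0.457, 0.541]
force: [-0.0, -0.4, 0.6]
finger_gap: 0.0601
mark lens_green_center [  0.69 280.62 210.29] [0.5686 0.1513]
trace lens_green_center 0.93 3212 268 301 159 260 ((569.649169921875, 154.98480224609375), (100.03520202636719, 31.81216049194336), 10.63448715209961)
trace lens_green_center 0.67 4639 31 95 86 197 ((540.3114013671875, -48.197914123535156), (96.99146270751953, 38.76531982421875), 11.856295585632324)
mark tray [  0.94 356.61 195.38] [0.5498 0.2304]
mark tray [  0.31 281.4  211.39] [0.581  0.1539]
mark lens_yellow_center [  0.9  367.58 210.42] [0.5549 0.2326]
trace lens_yellow_center 0.67 3163 351 390 159 260 ((556.1300659179688, 234.32534790039062), (99.99781036376953, 32.22764205932617), 10.083866119384766)
trace lens_yellow_center 0.65 3969 221 332 297 372 ((711.2752685546875, 172.3538818359375), (88.1977310180664, 115.96385192871094), 0.3333660960197449)
t 11.125 pos [0.5661 0.155  0.1495] F [-0.2  -0.39  0.11] gap 0.0598 delta mm [119.   -1.3   0.4] rot [ 0.002  0.    -0.003]
```

```bash
python3 -m handwheel '[{"delta_pos":[50,-1,0.5],"rot":[0,0,0],"fingers":60},{"delta_pos":[85,-1,0.5],"rot":[0,0,0],"fingers":60},{"delta_pos":[110,-1,0.5],"rot":[0,0,0],"fingers":60},{"delta_pos":[119,-1,0.5],"rot":[0,0,0],"fingers":60},{"delta_pos":[119,-1,0.5],"rot":[0,0,0],"fingers":55}]'; python3 -m handwheel '[{"delta_pos":[0,0,0],"rot":[0,0,0],"fingers":45},{"delta_pos":[0,0,0],"rot":[0,0,0],"fingers":34},{"delta_pos":[0,0,0],"rot":[0,0,0],"fingers":20},{"delta_pos":[0,0,0],"rot":[0,0,0],"fingers":20},{"delta_pos":[0,0,0],"rot":[0,0,0],"fingers":20}]';python3 m.py .567 .1555 .0305 9.6;  python3 -m handwheel '[{"delta_pos":[-20,0,0],"rot":[0,0,0],"fingers":20},{"delta_pos":[-50,0,0],"rot":[0,0,0],"fingers":20},{"delta_pos":[-80,0,0],"rot":[0,0,0],"fingers":20},{"delta_pos":[-130,0,0],"rot":[0,0,0],"fingers":20},{"delta_pos":[-130,0,0],"rot":[0,0,0],"fingers":20}]'; python3 m.py .505 -.22 .17 20.8; python3 w.py w7 lens_green_center:.175
```

```text
time_s: 11.75
tool_pos: [0.5667, 0.1554, 0.0304]
orientation: [0.455, -0.54, 0.457, 0.541]
force: [0.3, 0.5, -0.1]
finger_gap: 0.0556
time_s: 12.38
tool_pos: [0.5672, 0.1553, 0.0312]
orientation: [0.455, -0.54, 0.457, 0.541]
force: [-0.7, -2.9, 5.7]
finger_gap: 0.0293
t 12.375 pos [0.5672 0.1553 0.0312] F [-0.74 -2.86  5.75] gap 0.0293 delta mm [0.7 0.2 0.2] rot [ 0.001 -0.    -0.002]
time_s: 13.0
tool_pos: [0.5701, 0.1562, 0.1661]
orientation: [-0.458, 0.542, -0.454, -0.539]
force: [0.2, 0.2, -1.1]
finger_gap: 0.0296
t 13.0 pos [0.5701 0.1562 0.1661] F [ 0.23  0.22 -1.05] gap 0.0296 delta mm [  -5.   127.4 -359.9] rot [-0.194  0.     0.006]
mark lens_green_center [  0.83 283.7  265.99] [0.5729 0.156 ]
trace lens_green_center 0.65 7639 254 312 181 352 ((578.20263671875, 156.78466796875), (110.63066864013672, 33.126792907714844), 9.631427764892578)
```

Gripped (29.3 mm) and lifted. Carry toward the small cradle, stopping beside it.

```bash
python3 -m handwheel '[{"delta_pos":[-8,20,-56],"rot":[-0.05,0,0.006],"fingers":20},{"delta_pos":[-8,40,-112],"rot":[-0.1,0,0.006],"fingers":20},{"delta_pos":[-8,60,-168],"rot":[-0.15,0,0.006],"fingers":20},{"delta_pos":[-8,80,-224],"rot":[-0.194,0,0.006],"fingers":20},{"delta_pos":[-8,99,-280],"rot":[-0.194,0,0.006],"fingers":20}]';python3 m.py .505 -.22 .17 20.8
```

```text
time_s: 13.78
tool_pos: [0.5146, -0.1388, 0.1677]
orientation: [0.399, -0.579, 0.404, 0.585]
force: [1.0, -0.6, -0.2]
finger_gap: 0.0293
t 13.775 pos [ 0.5146 -0.1388  0.1677] F [ 1.   -0.6  -0.21] gap 0.0293 delta mm [ -2.1  37.9 -72.5] rot [ 0.001  0.003 -0.011]
```

```bash
python3 -m handwheel '[{"delta_pos":[-2,20,-38],"rot":[0,0.003,-0.011],"fingers":20},{"delta_pos":[-2,38,-73],"rot":[0,0.003,-0.011],"fingers":20},{"delta_pos":[-2,38,-73],"rot":[0,0.003,-0.011],"fingers":20},{"delta_pos":[-2,38,-73],"rot":[0,0.003,-0.011],"fingers":20}]';python3 m.py .505 -.286 .17 20.8; python3 w.py w8 cradle_seat:.065 cradle_seat:.012 lens_green_center:.18 flank_left:0 flank_right:0; python3 m.py .505 -.286 .17 20.8
```

```text
time_s: 14.28
tool_pos: [0.5042, -0.2198, 0.1687]
orientation: [0.401, -0.581, 0.402, 0.583]
force: [-0.5, 0.6, -1.3]
finger_gap: 0.0292
t 14.275 pos [ 0.5042 -0.2198  0.1687] F [-0.51  0.61 -1.26] gap 0.0292 delta mm [ -1.4  22.8 -62.2] rot [ 0.     0.002 -0.002]
mark cradle_seat [  0.74 223.27 185.01] [ 0.5033 -0.2798]
trace cradle_seat 0.58 2429 196 253 136 227 ((500.90057373046875, -278.5373229980469), (84.60601043701172, 47.200439453125), 22.734363555908203)
mark cradle_seat [  0.74 223.27 185.01] [ 0.5173 -0.2861]
trace cradle_seat 0.58 2429 196 253 136 227 ((514.3668823242188, -284.5917053222656), (101.39830017089844, 56.568572998046875), 22.734363555908203)
mark lens_green_center [  0.77 285.32 265.4 ] [ 0.505 -0.219]
trace lens_green_center 0.62 7600 254 312 180 353 ((510.69244384765625, -218.206298828125), (109.69244384765625, 32.00045394897461), 20.76272201538086)
trace lens_green_center 0.24 3357 12 106 0 53 ((429.1610412597656, -357.48370361328125), (21.422639846801758, 40.046043395996094), 20.82616424560547)
trace flank_left 0.83 558 226 253 137 225 ((511.1895751953125, -270.449951171875), (103.04852294921875, 25.114225387573242), 22.730634689331055)
trace flank_right 0.95 772 197 231 137 228 ((523.2081909179688, -296.81329345703125), (105.89566040039062, 33.18826675415039), 21.553537368774414)
t 14.825 pos [ 0.5052 -0.2203  0.17  ] F [-0.28  0.61 -1.97] gap 0.0293 delta mm [ -0.   23.5 -61.3] rot [ 0.001  0.    -0.   ]
```

View pics/w8.png

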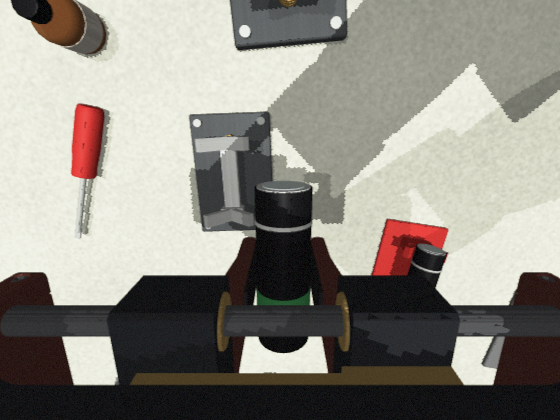

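The green barrel is held level at (283,265). The small cradle is at (230,170), with the jacks of the base at (197,122), (260,118) and (208,223). I measure the base edges and the top edges of the yokes precisely.

```bash
python3 - <<'E'
from h import *
p=cap('wrist'); im=p['img']
roi=im[95:250,170:300]; cv2.imwrite('pics/c2.png',cv2.resize(roi,None,fx=4.5,fy=3.8,interpolation=cv2.INTER_CUBIC))
for u,v in ((190,114),(270,111),(203,231)): print(np.round(at_z(p,u,v,.012),4))
for r in env.trace(p,'flank_left')[:1]+env.trace(p,'flank_right')[:1]:
    m=r['pixels'].astype(np.uint8); 
    for k in range(1,cv2.connectedComponents(m)[0]):
        ys,xs=np.nonzero(cv2.connectedComponents(m)[1]==k)
        if len(xs)>20: print(xs.min(),xs.max(),ys.min(),ys.max(),len(xs))
E
```

```text
[ 0.4595 -0.3423  0.012 ]
[ 0.4271 -0.2654  0.012 ]
[ 0.5794 -0.2926  0.012 ]
227 250 135 149 322
233 254 207 224 316
197 227 136 150 395
206 233 207 225 368
```

View pics/c2.png

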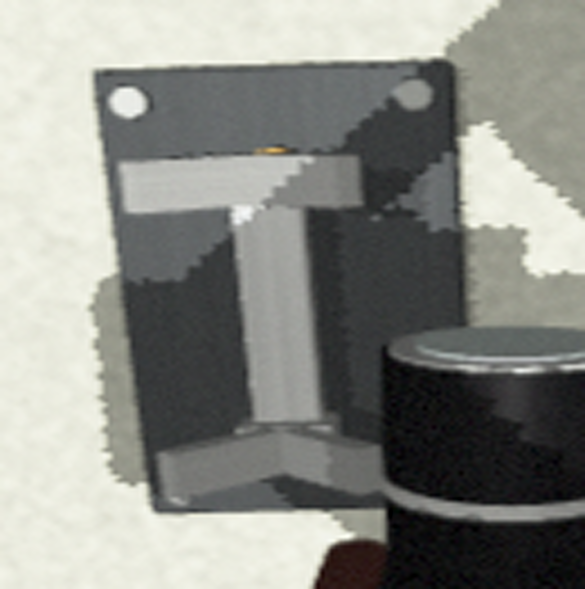

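The base measures 129.8 × 83.4 mm, which matches the given 130 × 84, so this is the small cradle. Its centre is (0.5033, −0.279), in agreement with the seat mark (0.5033, −0.2798), and its yaw is 22.6°.

```bash
python3 m.py .5038 -.278 .1 22.6; python3 -m handwheel '[{"delta_pos":[0,10,-26],"rot":[-0.031,0,0],"fingers":20},{"delta_pos":[0,21,-53],"rot":[-0.031,0,0],"fingers":20},{"delta_pos":[30,21,-53],"rot":[-0.031,0,0],"fingers":20},{"delta_pos":[60,21,-53],"rot":[-0.031,0,0],"fingers":20},{"delta_pos":[70,21,-53],"rot":[-0.031,0,0],"fingers":20}]';python3 m.py .5038 -.278 .0512 22.6; python3 - <<'E'
from h import *
p=cap('wrist'); im=p['img']; cv2.imwrite('pics/w9.png',im)
E
```

```text
t 14.975 pos [ 0.5051 -0.2205  0.1699] F [ 0.31  0.46 -0.5 ] gap 0.029 delta mm [ 69.9  21.6 -53.3] rot [-0.031  0.    -0.   ]
time_s: 15.6
tool_pos: [0.5032, -0.2771, 0.0983]
orientation: [0.392, -0.587, 0.393, 0.589]
force: [0.1, 0.4, -1.5]
finger_gap: 0.0295
t 15.6 pos [ 0.5032 -0.2771  0.0983] F [ 0.08  0.38 -1.54] gap 0.0295 delta mm [47.1 -0.3 -1.2] rot [-0.     0.002 -0.002]
```

View pics/w9.png

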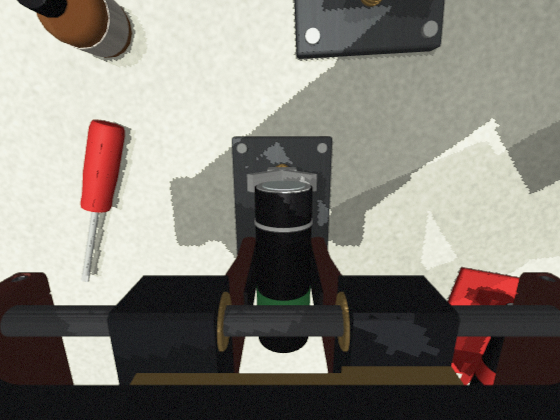

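The barrel is aligned above the V: its column is 283.5 and the base and yoke centre is at about 282.4, so about 1 mm to the left, as computed. Approach contact slowly.

```bash
python3 -m handwheel '[{"delta_pos":[10,-0.3,-1.2],"rot":[0,0.002,-0.002],"fingers":20},{"delta_pos":[25,-0.3,-1.2],"rot":[0,0.002,-0.002],"fingers":20},{"delta_pos":[36,-0.3,-1.2],"rot":[0,0.002,-0.002],"fingers":20},{"delta_pos":[42,-0.3,-1.2],"rot":[0,0.002,-0.002],"fingers":20},{"delta_pos":[43,-0.3,-1.2],"rot":[0,0.002,-0.002],"fingers":20}]';python3 m.py .5038 -.278 .0512 22.6; cat > f.py <<'E'
from h import *
s=env.read_state(); M=rot(s)
print('t',s['time_s'],'pos mm',np.round(s['tool_pos']*1000 if hasattr(s['tool_pos'],'shape') else np.array(s['tool_pos'])*1000,1),'F tool',np.round(M.T@np.array(s['force']),1),'T tool',np.round(M.T@np.array(s['ft_torque']),2),'gap',round(s['finger_gap'],4))
E
python3 f.py
```

```text
time_s: 16.27
tool_pos: [0.5037, -0.2778, 0.0546]
orientation: [0.392, -0.588, 0.392, 0.589]
force: [0.0, -0.1, -2.3]
finger_gap: 0.0297
t 16.275 pos [ 0.5037 -0.2778  0.0546] F [ 0.05 -0.06 -2.3 ] gap 0.0297 delta mm [ 3.4  0.  -0.2] rot [ 0.     0.001 -0.001]
t 16.275 pos mm [ 503.7 -277.8   54.6] F tool [ 2.3 -0.  -0.1] T tool [ 0.03  0.   -0.07] gap 0.0297
```

```bash
python3 -m handwheel '[{"delta_pos":[2,0,0],"rot":[0,0,0],"fingers":20},{"delta_pos":[2,0,0],"rot":[0,0,0],"fingers":20}]' >/dev/null;python3 f.py;python3 -m handwheel '[{"delta_pos":[1.5,0,0],"rot":[0,0,0],"fingers":20},{"delta_pos":[1.5,0,0],"rot":[0,0,0],"fingers":20}]'>/dev/null;python3 f.py
```

```text
t 16.525 pos mm [ 503.8 -277.9   52.7] F tool [ 1.5  0.2 -0. ] T tool [ 0.03 -0.09 -0.01] gap 0.0293
t 16.775 pos mm [ 504.  -277.9   51.4] F tool [ 0.9 -0.3  0.8] T tool [ 0.01 -0.14 -0.05] gap 0.0295
```

```bash
python3 -m handwheel '[{"delta_pos":[1,0,0],"rot":[0,0,0],"fingers":20},{"delta_pos":[1,0,0],"rot":[0,0,0],"fingers":20},{"delta_pos":[1,0,0],"rot":[0,0,0],"fingers":20}]'>/dev/null;python3 f.py
```

```text
t 17.15 pos mm [ 504.  -277.9   50.6] F tool [-4.5  0.6  2.3] T tool [-0.01 -0.22  0.04] gap 0.0292
```

Contact at about 51.2 mm, as predicted. There is a small lateral force (+2.3 N along tool z), so I ease 0.5 mm that way while pressing.

```bash
python3 -m handwheel '[{"delta_pos":[0.5,0,0.5],"rot":[0,0,0],"fingers":20},{"delta_pos":[1.2,0,0.5],"rot":[0,0,0],"fingers":20},{"delta_pos":[1.2,0,0.5],"rot":[0,0,0],"fingers":20}]'>/dev/null;python3 f.py; python3 -m handwheel '[{"delta_pos":[1,0,0],"rot":[0,0,0],"fingers":20},{"delta_pos":[1,0,0],"rot":[0,0,0],"fingers":20},{"delta_pos":[1,0,0],"rot":[0,0,0],"fingers":20}]'>/dev/null;python3 f.py
```

```text
t 17.525 pos mm [ 504.1 -277.7   49.6] F tool [-5.2  1.5 -0.3] T tool [-0.1   0.05  0.3 ] gap 0.029
t 17.9 pos mm [ 504.  -277.8   48.8] F tool [-6.9  1.3  0.2] T tool [-0.07 -0.24  0.31] gap 0.0296
```

```bash
python3 -m handwheel '[{"delta_pos":[1,0,0],"rot":[0,0,0],"fingers":20},{"delta_pos":[1.5,0,0],"rot":[0,0,0],"fingers":20},{"delta_pos":[1.5,0,0],"rot":[0,0,0],"fingers":20}]'>/dev/null;python3 f.py; python3 -m handwheel '[{"delta_pos":[1,0,0],"rot":[0,0,0],"fingers":20},{"delta_pos":[1,0,0],"rot":[0,0,0],"fingers":20},{"delta_pos":[1,0,0],"rot":[0,0,0],"fingers":20},{"delta_pos":[1,0,0],"rot":[0,0,0],"fingers":20}]'>/dev/null;python3 f.py; python3 m.py .5038 -.278 .0462 22.6
```

```text
t 18.275 pos mm [ 504.1 -277.8   47.7] F tool [-7.7  2.6  1.5] T tool [-0.04 -0.33  0.4 ] gap 0.0292
t 18.775 pos mm [ 504.  -277.8   47.3] F tool [-9.3  2.7  2.3] T tool [-0.03 -0.41  0.38] gap 0.0292
t 18.775 pos [ 0.504  -0.2778  0.0473] F [-3.43  1.11  9.29] gap 0.0292 delta mm [ 1.1  0.3 -0.1] rot [ 0. -0.  0.]
```

```bash
python3 -m handwheel '[{"delta_pos":[1,0.5,0.5],"rot":[0,0,0],"fingers":20},{"delta_pos":[1.8,0.5,0.5],"rot":[0,0,0],"fingers":20},{"delta_pos":[1.8,0.5,0.5],"rot":[0,0,0],"fingers":20},{"delta_pos":[1.8,0.5,0.5],"rot":[0,0,0],"fingers":20},{"delta_pos":[1.8,0.5,0.5],"rot":[0,0,0],"fingers":20}]'>/dev/null;python3 f.py; python3 - <<'E'
from h import *
p=cap('wrist'); cv2.imwrite('pics/w10.png',p['img'])
c=cap('scene'); cv2.imwrite('pics/s10.png',cv2.resize(c['img'][215:300,120:330],None,fx=3.6,fy=3.6,interpolation=cv2.INTER_CUBIC))
for n,z in (('lens_green_center',.06),('cradle_seat',.06),('lens_red_center',.045),('lens_yellow_center',.045)):
  for nm,q in (('w',p),('s',c)):
    for m in marks(q,n)[:2]: print(n,nm,np.round(m,2),np.round(at_z(q,m[1],m[2],z),4)[:2])
E
python3 f.py
```

```text
t 19.4 pos mm [ 504.  -277.8   46.4] F tool [-11.6   0.6   1.6] T tool [-0.09 -0.31  0.22] gap 0.0296
lens_green_center w [  0.87 283.42 264.6 ] [ 0.5036 -0.2786]
lens_green_center s [  0.7  172.09 257.08] [ 0.5085 -0.2789]
cradle_seat s [  0.57 121.52 205.  ] [ 0.2491 -0.2842]
cradle_seat s [  0.49 171.42 255.49] [ 0.5027 -0.2774]
lens_red_center s [  0.79 383.88 174.01] [0.548  0.4139]
lens_red_center s [  0.64 256.31 232.89] [ 0.5409 -0.0569]
lens_yellow_center s [  0.91 340.82 193.12] [0.5426 0.2399]
t 19.9 pos mm [ 504.  -277.8   46.4] F tool [-11.2   1.3   1.4] T tool [-0.06 -0.33  0.27] gap 0.0291
```

View pics/w10.png

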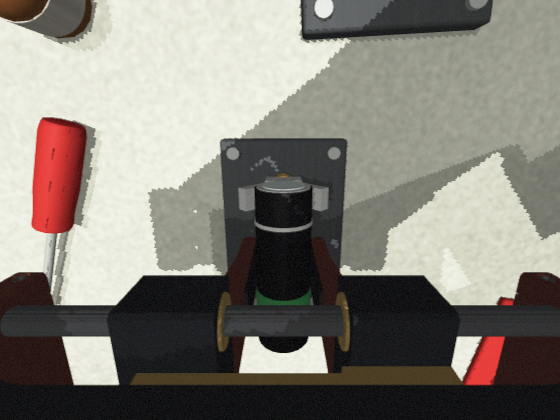

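The wrist picture shows the barrel at column 283.5, square between the yoke edges (239–328, centre 283.5). It is about 4.8 mm down, and the roughly 12.6 N load agrees with that. Hand in.

```bash
python3 -m handwheel '[{"delta_pos":[0.7,0,0.2],"rot":[0,0,0],"fingers":20},{"delta_pos":[0.7,0,0.2],"rot":[0,0,0],"fingers":20},{"delta_pos":[0.7,0,0.2],"rot":[0,0,0],"fingers":20}]'>/dev/null; python3 f.py; python3 -c "
from bench import env
print(env.close_job())"; python3 f.py
```

```text
t 20.275 pos mm [ 504.1 -277.8   46.4] F tool [-12.    1.6   1.9] T tool [-0.03 -0.38  0.49] gap 0.0292
the job is handed in; nothing more can be done
None
the job is handed in; nothing more can be done
```

The job was handed in at about 20.3 s. The red-tagged barrel is in the reject nest and released. The green-tagged barrel is gripped and pressed into the smaller V-cradle.

**Red barrel:** after release, the wrist picture showed it centred on the nest plate and parallel to it. The fingers were open and clear of it.

**Green barrel:**
- **Depth and load:** the cradle is down about 4.8 mm by tool height. The pressing force was about 12 N on the tool, plus roughly 1.4 N of barrel weight, which agrees with that depth.
- **Flank balance:** the force across the V was only about 1.5–2 N, so I infer that both flanks share the load. I had no direct reading of the flank forces.
- **Centring and squareness:** the wrist picture showed the barrel centred and square between the yoke edges. The green mark was within about 1 mm of the measured seat.

**Less certain:**
- A moment of 0.2–0.5 N·m remained about the jaw axis. It may mean one yoke carries somewhat more load than the other.
- The scene camera put the red and yellow marks 7–12 mm from the wrist camera's positions. It had shown offsets of about 10 mm at the start too, so I relied on the wrist camera.
- I did not view yellow again at the end. It was in place in the wrist check just before the green grasp, and the final scene mark fits its old nest within that camera's offset.
- I did not see the last close-up scene crop, because the picture limit was reached.

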